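# Switch off a board test fixture and release its carrier

### The job

Release the tested board from the test fixture without gripping anything. First push the raised front end of the fixture's rocker switch fully down with a fingertip to switch it off; then put one fingertip on each of the two latch keys at its sides, press both down together and hold them down until the spring carrier with the board has come all the way up and stopped. Then let both keys go and leave the board lying in the raised carrier; do not touch the board itself or disturb the things lying around.

Things in the scene. Friction and masses are not known exactly. Their poses are not given: they have to be found in the camera images.
- fixture: the test fixture, fixed to the bench: grey deck 136 x 70 mm, top 26 mm up, on a dark base plate 144 x 84 mm. Origin on the bench under the centre of the circuit board docked in it; x points to its back (roughly away from the robot), y to its left, z up. Deck from x -84 to +52 mm; rocker switch at the front, a latch key sticking out on each side
- key_left (a point): centre of the top of the left latch key, at x 0, y +41, z 26 mm of the fixture when up: flat steel key, 24 mm wide, from y 27 to 53 mm, hinged at y 22, z 16 mm; moves with the key. Pressed, its outer end goes down and the hook at its inner end (top z 33, outer face y 27.5 mm) leans out to y 33.5 mm, so fingertips belong at y 35 to 53 mm
- key_right (a point): the same point on the right latch key, the mirror image of the left one: y -41 mm, centres 82 mm apart
- latch_left (a joint): angle of the left latch key, rad: 0 up (hook over an ear of the carrier), 0.34 pressed down to its stop (5.5 mm of travel at y 38 mm, 6.5 mm at the key's centre). A spring returns it; about 2 N to start, 4 N at the stop. The hook is off the ear at about 0.2
- latch_right (a joint): the same for the right latch key
- carrier (a joint): height of the spring carrier, in m: 0 to 0.0005 latched down, 0.010 fully up. An aluminium plate 74 x 60 mm on damped springs; it rises by itself in about one second once both hooks are off its ears, either hook alone holds it down, and it stays up. Eight steel pins, tops 41 mm above the bench when latched, stand on it round the board
- rocker_front (a point): top of the front end (nearest the operator, x -76 mm of the fixture, on its centre line) of the black rocker switch, which is 20 mm wide, 30 mm long along the fixture's x, pivot at x -61, z 29 mm. At the start this end stands up (on), top about 38 mm above the bench; off, it is about 6 mm lower. Moves with the rocker
- power_rocker (a joint): angle of the rocker switch in rad: 0 on (front end up), 0.40 off (front end fully down). It stays where it is left; about 3 N on the front end moves it
- board: the green circuit board, 48 mm (its x, along the fixture's y) by 62 mm (its y) by 10 mm, loose, lying in the carrier between the pins; origin at the centre of its underside, 35 mm above the bench when latched, 45 mm when the carrier is up
- battery: bystander: block battery 50 x 27 x 18 mm, to the left of the fixture
- tweezers: bystander: black bent tweezers 13 x 123 x 9 mm, to the left of the fixture
- screwdriver: bystander: screwdriver 27 x 178 x 27 mm, to the right of the fixture
- marker: bystander: marker pen 12 x 134 x 12 mm, lying crosswise in front of the fixture
Things that resemble listed ones, but are neither listed nor needed, are in the scene too. There is more than one size of the fixture; the job needs the largest.

How it is judged:
By the outcome, as a careful person would: the job done as asked, in the order asked, and still so for the second after the job is handed in, with the robot touching nothing.
It also fails if it takes over 42 s, if anything falls off the work surface, if the arm or the gripper's body presses on something with over 40 N, if the wrist force passes 120 N, or if a joint passes its speed limit or range.

### The arm

A 7-joint arm with a two-finger parallel gripper is mounted at the origin on a cart in front of the work surface, level with it; the furniture and walls round the work are solid. World frame = base frame: x ahead of the robot, y to its left, z up, the work surface at z = 0. Lengths are in mm, angles in degrees, forces in N, time in s.
With the tool pointing down it reaches from about 425 to 925 mm from the base axis. Payload 6.8 kg.
Tool frame: the origin (TCP) lies at the very end of the fingers, on their centre line; the grasp point (between the pads) lies 19 mm behind it; z points along the fingers, y is the line along which they close (so a half turn about z gives the same grasp; the last joint's range is limited). The gripper opens to 88 mm and grips with 3 to 60 N. Pads are 20 mm wide; open, the fingers measure 115 mm over their backs; the gripper's body (75 mm by 178 mm) begins 61 mm behind the grasp point.
Start: joints at [58.207, 27.33, 1.283, 89.118, -0.659, 63.558, -4.761], TCP at [291.666, -608.751, 222.664] pointing down, gripper open.
Joint ranges: [-169.35, 169.35], [-19.33, 120.38], [-80.79, 83.38], [13.8, 139.57], [-78.32, 258.32], [9.67, 109.79], [-169.56, 169.56]. Speed limits (degrees/s): [136.94, 136.94, 180, 180, 180, 180, 180].

### API

Orientations are given as a 3x3 rotation matrix whose columns are the frame's x, y, z axes.
In Python, from rig import arm, vision, ticket, finder gives the robot as it stands.
- The arm moves only by the tool move_arm, never from a script. Its argument "steps" is text: rows parted by semicolons, each of 4 numbers parted by spaces: the shift along the world's x, y, z in mm, then the turn about the world's z in rad. In form: tx ty tz twist; .... A call has 1 to 12 rows; each row is the pose to reach, as a shift and turn from the pose commanded when the call began; what a row does not reach only later rows make up. A row lasts 1/12 s, in which the tool goes at most 41.7 mm and 7.16 degrees, less where a joint would pass 70% of its speed; a pose out of reach is approached as far as the arm can. A call with a gripper value outside its range is refused whole. "grip" is the gripper's target within -1 to 1 (fully open at 1, half-way at 0, shut at -1), set as the call begins (left out, the last holds). The fingers move at their own pace and stop on an object; "squeeze" is the grip in N (left out, the last holds). Time passes only in rows, so rows that repeat a pose let the fingers close. It gives the time, the measured TCP pose, the force, the opening and the grip force at its end, in the units of the state.
- arm.get_obs(): the state, without advancing time (a new reading comes with each control period).
- vision.snapshot(name): name is "scene" or "top" or "wrist"; returns a dict with "img" (400x640x3 uint8, red, green, blue), "depth" (400x640 float32, mm along the optical axis (not along the pixel's ray), 0 where there is no reading), "K" (3x3 intrinsics, pixels), "eye" and "rotation" of the camera in the world; the wrist camera has in their place "tool_from_camera" (4x4, takes a point from camera to tool coordinates, whose origin is the TCP and whose axes are the flange's). Camera axes: x right, y down, z forward; pixel columns grow to the right and rows downward; lengths in mm; the calibration is good to about 2 mm. A picture is of the moment at which its call begins: read the wrist's pose just before it.
- ticket.hand_in(): hands the job in; it is judged then, once.
Trained networks look in a picture, given as the dict that the camera call returned (one of the last four; its "shot" number tells which), for a name from the list of things; names that differ only in an ending like _2 or _b are one class to them, and where a whole thing is asked for, a point or a joint stands for the part that bears it (a point fixed in the world has none). Each returns a list of dicts, best first, with "confidence" (0 to 1); they miss things now and then, are a little off and sometimes report something else, mostly with a low value. They report only what shows in the picture. A call takes as long as a camera call. They do not tell look-alikes from the thing itself.
- finder.outline_of(picture, target): "region" (400x640 bool, what is visible of it) and "box" ([left, top, width, height] in pixels, round what is visible of it).
The state is a dict: "clock": time; "q": joint angles; "dq": joint speeds; "joint_efforts": joint torques, N m; "eef_pos": TCP position; "tcp_rot": TCP orientation; "ft_force": force on the tool from outside, world axes, zero at the start; "ft_torque": the same for the moment, N m; "finger_gap": opening from 0.0 (shut) to 1.0 (fully open); "gripper_force": force on a finger pad.
Only numpy, scipy, OpenCV 4.12 (cv2) and the standard library are available. Lean on these libraries where they do the work, as an engineer would, in place of code of your own. Each camera call takes 0.05 s, during which the arm holds its last target. There are 200 camera calls.

## Working session

There is one attempt and no reset: what is moved stays moved. The work goes in short steps, Python scripts to look and compute and a tool call to move; the robot and the scene stay as the last step left them, time stands still between calls to the robot, and variables do not carry over. Pictures are saved under pics/ and viewed, at most 10 in all, crops included, and the job is handed in when it is done.

Besides the shell and the picture viewer there is one more tool, called after "Request:" as name(argument=value, ...) on one line, values as JSON. move_arm: Moves the arm, as the interface text tells. Its arguments: {"type":"object","properties":{"steps":{"type":"string"},"grip":{"type":"number"},"squeeze":{"type":"number"}},"required":["steps"]}

```bash
mkdir -p pics; cat > h.py <<'E'
import numpy as np, cv2
from rig import arm, vision, ticket, finder
def world(s,u,v,d,o=None):
    K=s["K"]; p=np.stack([(u-K[0,2])*d/K[0,0],(v-K[1,2])*d/K[1,1],d],-1)
    if "eye" in s: return p@np.array(s["rotation"]).T+np.array(s["eye"])
    T=np.array(s["tool_from_camera"]); p=p@T[:3,:3].T+T[:3,3]
    return p@np.array(o["tcp_rot"]).T+np.array(o["eef_pos"])
def cloud(s,m,o=None):
    v,u=np.nonzero(m&(s["depth"]>0)); return world(s,u,v,s["depth"][v,u],o)
def save(n,img): cv2.imwrite("pics/"+n+".png",img[:,:,::-1])
E
python3 - <<'E'
from h import *
np.set_printoptions(precision=1,suppress=True)
o=arm.get_obs(); print(o["clock"],o["eef_pos"],o["tcp_rot"],o["finger_gap"])
s=vision.snapshot("top"); save("top",s["img"])
print(s["eye"],s["rotation"])
for n in ["fixture","board","rocker_front","key_left","battery","screwdriver","marker","tweezers"]:
    for r in finder.outline_of(s,n):
        c=cloud(s,r["region"])
        print(n,round(r["confidence"],2),r["box"],np.median(c,0) if len(c) else None, r["region"].sum())
E
```

```text
0.0 [ 291.4 -608.2  221.7] [[ 0.9  0.4 -0. ]
 [ 0.4 -0.9  0. ]
 [-0.  -0.  -1. ]] 1.0029794169092192
[ 469.    92.1 1052.1] [[-0.  -1.   0.1]
 [-1.   0.   0. ]
 [-0.  -0.1 -1. ]]
fixture 0.9 [211.4, 178.9, 35.5, 47.4] [485.4 317.7  18.9] 1242
fixture 0.68 [293.8, 151.9, 49.3, 65.2] [505.1 107.1  27.8] 1695
fixture 0.6 [416.2, 213.6, 33.3, 48.4] [ 394.6 -155.3   18.5] 1246
board 0.67 [303.6, 162.9, 25.6, 29.8] [533.4 113.3  38.9] 562
rocker_front 0.56 [317.9, 199.0, 8.8, 11.8] [475.1 100.2  34.8] 97
rocker_front 0.56 [227.5, 211.2, 3.5, 9.4] [449.8 316.6  23.5] 61
rocker_front 0.45 [430.1, 247.3, 10.9, 11.8] [ 358.1 -165.2   23. ] 60
rocker_front 0.37 [266.8, 208.8, 15.5, 22.7] [434.3 213.7  19.3] 244
rocker_front 0.23 [328.8, 172.2, 11.3, 11.3] [542.6  76.   28.2] 99
key_left 0.57 [413.5, 234.8, 17.1, 9.7] [ 397.3 -130.6   18.2] 78
key_left 0.46 [208.3, 196.2, 15.1, 4.9] [494.6 348.7  18.4] 87
battery 0.82 [267.4, 209.1, 13.5, 23.8] [436.7 213.7  19.2] 258
screwdriver 0.86 [358.9, 170.3, 25.3, 56.7] [464.3 -17.2  25.3] 456
marker 0.64 [307.9, 224.8, 51.1, 21.4] [402.   77.5  12.2] 332
marker 0.41 [315.3, 196.0, 11.4, 14.7] [475.  100.1  34.8] 116
```

View pics/top.png

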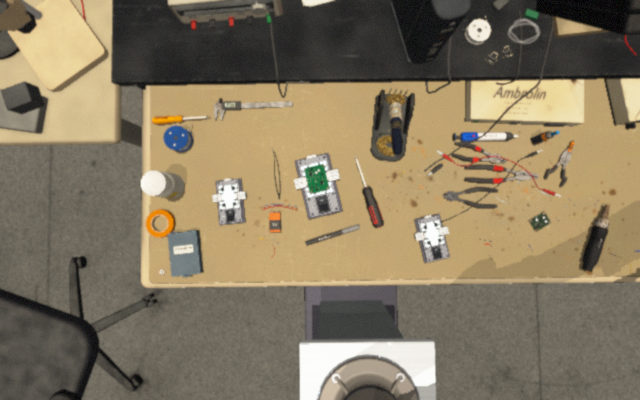

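The three candidate fixtures in the top view are at pixels (229,202), (318,185) and (432,238). The middle one fits: its outline is the largest (49x65 px against about 34x48), it holds the green board, and the battery and tweezers are on its left, the screwdriver on its right and the marker in front. I'll confirm this in a crop and fit its axes.

```bash
python3 - <<'E'
from h import *
np.set_printoptions(precision=1,suppress=True)
s=vision.snapshot("top"); save("crop",cv2.resize(s["img"][140:250,250:400],None,fx=5,fy=5,interpolation=cv2.INTER_CUBIC))
for n in ["fixture","board"]:
    for r in finder.outline_of(s,n):
        c=cloud(s,r["region"]); c=c[c[:,2]>10]
        print(n,r["box"],cv2.minAreaRect(c[:,:2].astype(np.float32)))
E
```

```text
fixture [296.0, 152.5, 46.2, 68.9] ((519.161865234375, 109.89117431640625), (144.81817626953125, 103.33763122558594), 12.450565338134766)
fixture [415.0, 215.4, 35.1, 46.1] ((393.1497497558594, -159.4552001953125), (105.93538665771484, 76.46719360351562), 24.502084732055664)
fixture [212.7, 176.0, 34.2, 49.7] ((483.939453125, 321.7060852050781), (78.59980773925781, 106.71903228759766), 88.82923889160156)
board [304.4, 161.8, 23.6, 29.9] ((534.906005859375, 112.36663818359375), (62.85664749145508, 49.16508102416992), 13.088717460632324)
board [328.3, 171.9, 12.0, 8.4] ((542.9182739257812, 75.59039306640625), (23.985105514526367, 28.582128524780273), 13.728443145751953)
```

View pics/crop.png

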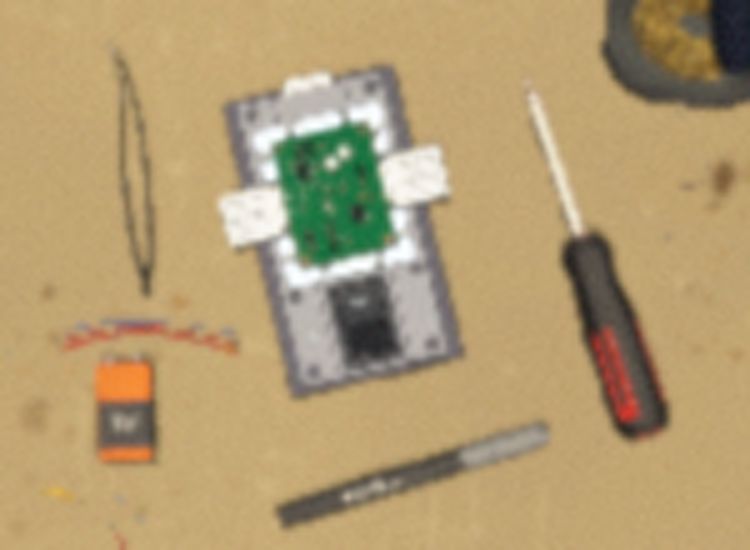

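Request:
move_arm(steps="15 40 5 0; 35 80 10 0; 50 120 20 0; 65 160 30 0; 80 200 40 0; 95 240 50 0; 110 280 60 0; 120 320 70 -0.03; 130 360 80 -0.06; 135 400 80 -0.1; 140 440 80 -0.14; 145 480 80 -0.18", grip=-1, squeeze=5)

```text
clock: 1.6
eef_pos: [435.3, -139.3, 303.4]
tcp_rot: [[0.965, 0.262, 0.002], [0.262, -0.965, -0.001], [0.001, 0.001, -1.0]]
ft_force: [1.4, -0.1, 0.2]
finger_gap: 0.131
gripper_force: 0.0
```

The crop shows the middle fixture with the green board at (335,195), keys at (252,217) and (415,175), and the rocker at (363,325). All four listed bystanders lie around it as described, so it is the right one. Next I'll move over it and look with the wrist camera.

Request:
move_arm(steps="2 40 0 -0.04; 4 80 0 -0.04; 6 120 0 -0.04; 8 160 0 -0.04; 10 200 0 -0.04; 10 225 0 -0.04; 10 235 0 -0.04; 10 235 0 -0.04; 10 235 0 -0.04")

```text
clock: 2.35
eef_pos: [445.1, 92.7, 302.5]
tcp_rot: [[0.974, 0.225, -0.0], [0.225, -0.974, -0.001], [-0.0, 0.001, -1.0]]
ft_force: [0.3, -0.8, 0.2]
finger_gap: 0.009
gripper_force: 0.0
```

```bash
cat > look.py <<'E'
from h import *
import sys
np.set_printoptions(precision=1,suppress=True)
o=arm.get_obs(); s=vision.snapshot("wrist"); save(sys.argv[1],s["img"])
print(o["clock"],o["eef_pos"],np.degrees(np.arctan2(o["tcp_rot"][1][0],o["tcp_rot"][0][0])),o["ft_force"],o["finger_gap"])
print("cam",np.array(s["tool_from_camera"])[:3])
for n in ["fixture","board","rocker_front","key_left","key_right"]:
    for r in finder.outline_of(s,n):
        c=cloud(s,r["region"],o); c=c[c[:,2]>10]
        if len(c)>50: print(n,round(r["confidence"],2),np.array(r["box"]),np.median(c,0),np.percentile(c[:,2],[2,98]),cv2.minAreaRect(c[:,:2].astype(np.float32)))
E
python3 look.py w1
```

```text
2.35 [445.1  92.7 302.5] 12.979539066486966 [ 0.3 -0.8  0.2] 0.008835658956537198
cam [[  -0.    -1.    -0.3   83.8]
 [   1.    -0.    -0.    -0.3]
 [   0.    -0.3    1.  -161.5]]
fixture 0.9 [284.2  52.4  82.5 107.5] [517.4 108.5  25.4] [11.  36.8] ((521.48779296875, 109.8987808227539), (145.10269165039062, 105.57996368408203), 13.219066619873047)
fixture 0.74 [438.1 196.3  62.2  64. ] [ 399.2 -154.6   16.8] [11.8 23.9] ((394.69866943359375, -156.63943481445312), (106.43661499023438, 78.51963806152344), 8.312188148498535)
fixture 0.65 [140.   54.   58.9  88. ] [492.  318.5  17. ] [12.1 23.9] ((488.1521911621094, 320.3172912597656), (105.34396362304688, 78.18759155273438), 5.839243412017822)
board 0.72 [305.2  71.3  37.3  50.2] [536.6 113.   36.4] [34.4 39.5] ((535.953857421875, 112.18898010253906), (62.02878952026367, 49.06240463256836), 12.359167098999023)
rocker_front 0.76 [315.8 129.3  13.4  26.3] [476.5  99.6  32.2] [29.6 36.4] ((476.0649108886719, 99.51718139648438), (30.96278190612793, 18.24458122253418), 12.886382102966309)
rocker_front 0.7 [163.5 114.9  10.3  14.5] [452.5 31
[... 659 characters left out ...]
)
key_left 0.55 [139.3  77.2  19.3  18.6] [495.6 349.   16. ] [13.1 21.4] ((495.3724365234375, 347.7116394042969), (17.60126304626465, 25.3523006439209), 4.95258092880249)
key_right 0.68 [481.5 217.8  14.2  10.7] [ 411.6 -182.6   15.6] [12.3 21.4] ((410.6464538574219, -181.99281311035156), (17.249074935913086, 23.416460037231445), 11.842652320861816)
key_right 0.65 [341.3  91.9  21.3  12.6] [544.7  74.8  25.5] [23.8 32.9] ((544.7195434570312, 75.036865234375), (20.69133949279785, 26.557886123657227), 13.035030364990234)
key_right 0.5 [180.2  83.4  21.4  16.9] [499.6 294.1  15.7] [12.4 21.6] ((499.44256591796875, 294.0819396972656), (24.069223403930664, 16.484451293945312), 89.26696014404297)
```

View pics/w1.png

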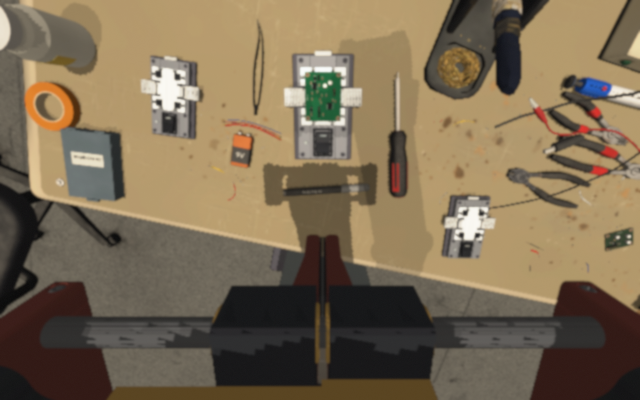

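The wrist picture shows the rocker at (322,142) and the keys at (294,96) and (351,98). The fixture origin comes out at about (536,113) with a yaw of 13°, and the tool is aligned with it. With the gripper shut, I'll press the rocker's front end at about (459,95).

Request:
move_arm(steps="4 1 -40 0; 8 2 -80 0; 12 2 -120 0; 14 2 -160 0; 14 2 -200 0; 14 2 -230 0; 14 2 -248 0; 14 2 -254 0; 14 2 -259 0; 14 2 -262 0; 14 2 -264 0; 14 2 -264 0")

```text
clock: 3.65
eef_pos: [459.9, 95.8, 39.4]
tcp_rot: [[0.974, 0.225, 0.002], [0.225, -0.974, 0.0], [0.002, 0.0, -1.0]]
ft_force: [-0.1, 0.6, -0.6]
finger_gap: 0.003
gripper_force: 0.0
```

Request:
move_arm(steps="0 0 -1 0; 0 0 -2 0; 0 0 -3 0; 0 0 -4 0; 0 0 -5 0; 0 0 -6 0; 0 0 -6 0; 0 0 -6 0")

```text
clock: 4.32
eef_pos: [458.3, 95.5, 32.3]
tcp_rot: [[0.974, 0.225, -0.001], [0.225, -0.974, -0.001], [-0.001, 0.0, -1.0]]
ft_force: [-1.8, -0.8, 2.7]
finger_gap: 0.003
gripper_force: 1.5
```

Request:
move_arm(steps="0 0 -1 0; 0 0 -2 0; 0 0 -3 0; 0 0 -3 0; 0 0 -3 0")

```text
clock: 4.73
eef_pos: [458.7, 95.6, 31.5]
tcp_rot: [[0.974, 0.225, -0.0], [0.225, -0.974, -0.002], [-0.001, 0.002, -1.0]]
ft_force: [-11.6, -3.3, 36.0]
finger_gap: 0.004
gripper_force: 18.1
```

Request:
move_arm(steps="0 0 10 0; 0 0 40 0; 0 0 80 0; 0 0 110 0; 15 4 125 0; 15 4 125 0; 15 4 125 0; 15 4 125 0", grip=0.77)

```text
clock: 5.4
eef_pos: [473.1, 99.4, 153.3]
tcp_rot: [[0.974, 0.225, -0.002], [0.225, -0.974, -0.0], [-0.002, 0.0, -1.0]]
ft_force: [-0.9, 1.3, -1.1]
finger_gap: 0.572
gripper_force: 0.0
```

```bash
python3 look.py w2
```

```text
5.4 [473.1  99.4 153.3] 12.990068074625425 [-0.9  1.3 -1.1] 0.5722751185553148
cam [[  -0.    -1.    -0.3   83.8]
 [   1.    -0.    -0.    -0.3]
 [   0.    -0.3    1.  -161.5]]
fixture 0.79 [268.   59.8 116.3 154.3] [522.7 109.7  25.4] [11.4 36.5] ((521.0267944335938, 109.89906311035156), (144.6836395263672, 105.77740478515625), 12.032597541809082)
fixture 0.76 [494.2 256.8  70.4  58.5] [ 419.  -154.4   17.6] [11.4 24. ] ((470.7901611328125, -75.85745239257812), (275.98992919921875, 58.4908332824707), 58.75563430786133)
fixture 0.57 [ 56.5  64.5  87.7 117.9] [493.1 317.7  16.9] [11.8 23.6] ((487.8765869140625, 320.58953857421875), (105.31827545166016, 79.8346176147461), 5.798554420471191)
board 0.78 [295.3  91.6  56.1  68.1] [537.6 113.7  36.4] [34.8 39.7] ((535.740478515625, 113.163330078125), (60.821781158447266, 47.94380187988281), 12.690644264221191)
board 0.43 [268.3  58.8 116.7 155.9] [523.8 109.9  25.5] [11.3 37. ] ((521.1172485351562, 109.97566223144531), (144.81410217285156, 105.63735961914062), 12.095208168029785)
rocker_front 0.92 [314.5 175.1  20.8  33.3] [477.1 100.1  32
[... 646 characters left out ...]
0.43 [502.5 284.6  12.1  16.4] [ 404.7 -134.9   17. ] [12.  21.9] ((405.0406799316406, -134.19447326660156), (16.715614318847656, 5.991133213043213), 56.71817398071289)
key_right 0.97 [113.1 109.8  36.5  22.7] [499.7 294.1  15.8] [12.  21.5] ((499.5594787597656, 294.3214416503906), (17.379201889038086, 25.242361068725586), 5.323310375213623)
key_right 0.67 [350.1 111.9  31.6  27.8] [544.8  75.3  25.4] [22.  32.9] ((544.5059204101562, 75.46391296386719), (23.454652786254883, 28.534788131713867), 12.679936408996582)
key_right 0.64 [540.4 287.5  19.7  16.9] [ 411.  -180.5   16. ] [13.9 22.5] ((463.83721923828125, -81.34817504882812), (253.09921264648438, 22.642980575561523), 61.754478454589844)
```

View pics/w2.png

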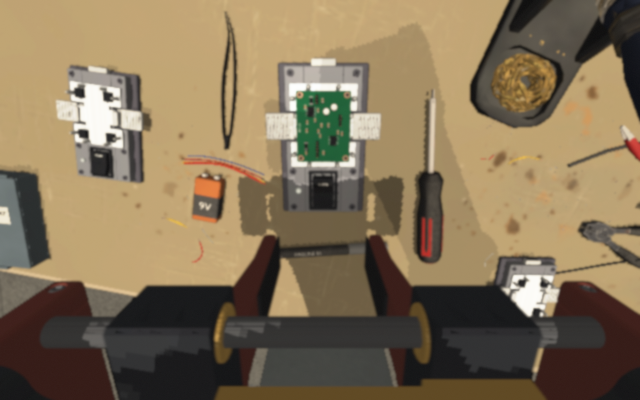

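The picture shows the rocker at (323,190) and the free keys at (280,126) and (365,126), with nothing disturbed. I'll check the rocker's slope while moving over the keys.

```bash
python3 - <<'E'
from h import *
np.set_printoptions(precision=1,suppress=True)
o=arm.get_obs(); s=vision.snapshot("wrist")
r=finder.outline_of(s,"rocker_front")[0]; c=cloud(s,r["region"],o)
a=np.radians(12.8); d=c[:,:2]-[536,113.2]
x=d@[np.cos(a),np.sin(a)]; y=d@[-np.sin(a),np.cos(a)]
for l in range(-78,-44,4):
    m=(x>l)&(x<l+4)&(abs(y)<8); print(l+2,np.median(c[m,2]) if m.any() else None)
E
```

```text
-76 30.7799376472812
-72 31.12050760447454
-68 31.46352969670943
-64 31.727176033954507
-60 32.62742858253283
-56 33.94600122801009
-52 35.283792501042164
-48 35.49294826147895
-44 30.613613987012506
```

Request:
move_arm(steps="30 6 0 0; 62 14 -5 0; 62 14 -30 0; 62 14 -60 0; 62 14 -85 0; 62 14 -100 0; 62 14 -110 0; 62 14 -115 0; 62 14 -115 0; 62 14 -115 0")

```text
clock: 6.63
eef_pos: [536.6, 114.0, 40.2]
tcp_rot: [[0.974, 0.225, 0.001], [0.225, -0.974, 0.0], [0.001, -0.0, -1.0]]
ft_force: [-0.2, 0.7, 0.2]
finger_gap: 0.885
gripper_force: 0.0
```

The rocker is off: its front reads 30.8 mm and its back 35.5 mm. Next I'll press both keys.

Request:
move_arm(steps="0 0 -5 0; 0 0 -10 0; 0 0 -13 0; 0 0 -15 0; 0 0 -16 0; 0 0 -17 0; 0 0 -18 0; 0 0 -19 0; 0 0 -19 0; 0 0 -19 0")

```text
clock: 7.47
eef_pos: [536.6, 113.8, 21.3]
tcp_rot: [[0.974, 0.225, 0.001], [0.225, -0.974, -0.0], [0.001, 0.0, -1.0]]
ft_force: [-1.8, -0.1, 6.4]
finger_gap: 0.894
gripper_force: 4.8
```

Request:
move_arm(steps="0 0 -0.5 0; 0 0 -1 0; 0 0 -1.5 0; 0 0 -1.5 0; 0 0 -1.5 0; 0 0 -1.5 0; 0 0 -1.5 0; 0 0 -1.5 0; 0 0 -1.5 0; 0 0 -1.5 0; 0 0 -1.5 0; 0 0 -1.5 0")

```text
clock: 8.47
eef_pos: [536.7, 113.8, 20.4]
tcp_rot: [[0.974, 0.225, 0.001], [0.225, -0.974, -0.0], [0.001, 0.001, -1.0]]
ft_force: [-3.0, -1.0, 12.1]
finger_gap: 0.904
gripper_force: 7.5
```

Request:
move_arm(steps="0 0 0 0; 0 0 0 0; 0 0 0 0; 0 0 0 0; 0 0 0 0; 0 0 0 0; 0 0 0 0; 0 0 0 0; 0 0 0 0; 0 0 0 0; 0 0 0 0; 0 0 0 0")

```text
clock: 9.47
eef_pos: [536.7, 113.8, 20.4]
tcp_rot: [[0.974, 0.225, 0.001], [0.225, -0.974, -0.0], [0.001, 0.001, -1.0]]
ft_force: [-3.4, -0.3, 12.0]
finger_gap: 0.899
gripper_force: 7.5
```

```bash
python3 look.py w3 | grep -v fixture
```

```text
9.4667 [536.7 113.8  20.4] 12.983706531695034 [-3.4 -0.3 12. ] 0.8993918739688312
cam [[  -0.    -1.    -0.3   83.8]
 [   1.    -0.    -0.    -0.3]
 [   0.    -0.3    1.  -161.5]]
board 0.61 [274.3 222.5  98.5  93.2] [542.1 114.7  46.3] [45.  51.3] ((539.8870849609375, 113.34996032714844), (54.008934020996094, 52.02903366088867), 12.440295219421387)
rocker_front 0.89 [304.1 345.   37.6  29.6] [471.8  98.8  31.7] [30.2 34.5] ((472.0248718261719, 98.71517944335938), (23.41468048095703, 20.101253509521484), 10.959285736083984)
rocker_front 0.31 [271.5 219.9 102.6  96.2] [542.3 114.8  46.3] [44.8 51.2] ((540.6557006835938, 113.76213836669922), (55.68034744262695, 54.76887130737305), 12.452862739562988)
key_left 0.76 [231.4 229.9  44.9  49.1] [531.9 148.1  21.5] [12.6 38.8] ((530.9182739257812, 146.45059204101562), (33.63682556152344, 30.77371597290039), 39.679779052734375)
key_right 0.97 [  3.2 223.2  42.8  36.9] [500.8 291.   15.6] [11.9 17.1] ((498.6818542480469, 293.9422302246094), (26.097537994384766, 23.220449447631836), 86.32696533203125)
key_right 0.88 [372.3 229.4  46.5  47.5] [545.6  79.7  21.6] [13.7 32. ] ((546.4776611328125, 77.75495910644531), (22.156261444091797, 32.48706817626953), 68.81947326660156)
```

View pics/w3.png

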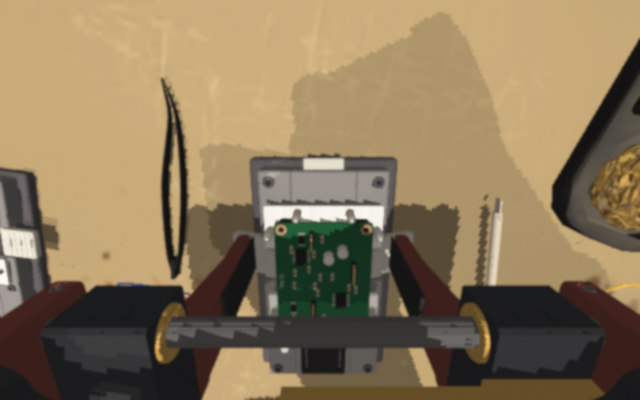

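The board now reads 46.3 mm against 36.4 mm before, so the carrier is up by its full 10 mm, with both fingertips on the keys at about (240,250) and (405,250). After another short hold I'll lift straight off.

Request:
move_arm(steps="0 0 0 0; 0 0 0 0; 0 0 0 0; 0 0 2 0; 0 0 5 0; 0 0 8 0; 0 0 14 0; 0 0 30 0; 0 0 60 0; 0 0 90 0; 0 0 110 0; 0 0 110 0")

```text
clock: 10.77
eef_pos: [538.6, 114.8, 133.5]
tcp_rot: [[0.974, 0.225, 0.007], [0.225, -0.974, 0.002], [0.007, -0.0, -1.0]]
ft_force: [0.8, 0.1, 0.3]
finger_gap: 0.884
gripper_force: 0.0
```

Request:
move_arm(steps="-30 0 20 0; -60 0 30 0; -80 0 30 0; -80 0 30 0; -80 0 30 0")

```text
clock: 11.18
eef_pos: [455.2, 113.4, 158.9]
tcp_rot: [[0.974, 0.225, -0.0], [0.225, -0.974, -0.001], [-0.0, 0.001, -1.0]]
ft_force: [-0.3, -0.5, -0.0]
finger_gap: 0.885
gripper_force: 0.0
```

```bash
python3 look.py w4 | grep -v fixture
```

```text
11.1833 [455.2 113.4 158.9] 13.030482662030773 [-0.3 -0.5 -0. ] 0.8852346402389705
cam [[  -0.    -1.    -0.3   83.8]
 [   1.    -0.    -0.    -0.3]
 [   0.    -0.3    1.  -161.5]]
board 0.8 [316.2  73.   57.5  74.2] [537.  113.4  46.3] [44.7 49.7] ((535.30078125, 113.03076934814453), (61.41969299316406, 48.03636169433594), 12.9852876663208)
rocker_front 0.76 [109.  133.7  21.2  25.5] [452.3 316.2  20.4] [15.7 24.3] ((451.5850830078125, 319.61004638671875), (24.880064010620117, 22.80493927001953), 4.799686431884766)
rocker_front 0.68 [330.3 156.8  23.8  35.1] [477.7  99.7  32.2] [29.  36.6] ((476.56842041015625, 98.91655731201172), (31.130294799804688, 21.449174880981445), 12.963338851928711)
rocker_front 0.47 [316.7  71.3  55.9  72.7] [536.6 113.4  46.3] [44.7 49.9] ((535.2781982421875, 113.10343933105469), (61.53423309326172, 48.05704879760742), 12.546710014343262)
rocker_front 0.38 [284.3 228.8 119.1  16.4] [403.6  80.7  11.1] [10.1 13. ] ((407.8350830078125, 82.96963500976562), (79.84392547607422, 112.98979187011719), 48.9898567199707)
key_left 0.8 [284.7  94.9  29.   29.3] [527.
[... 827 characters left out ...]
ey_left 0.44 [316.2  74.2  58.2  74.7] [537.2 113.2  46.3] [44.7 49.9] ((535.9602661132812, 113.20866394042969), (62.793819427490234, 47.99871063232422), 12.664238929748535)
key_right 0.81 [133.2  90.9  32.3  25.8] [500.1 293.8  15.8] [11.8 21.6] ((499.73687744140625, 294.4666442871094), (17.53512954711914, 25.04692840576172), 4.856654644012451)
key_right 0.65 [375.3  96.6  26.2  28.6] [545.1  74.8  25.5] [23.4 32.2] ((543.8961181640625, 74.5889892578125), (24.890689849853516, 26.43889808654785), 13.152944564819336)
key_right 0.44 [558.8 273.1  18.4  15.4] [ 414.2 -178.7   15.9] [ 13.1 186.7] ((450.0263977050781, -68.29508972167969), (258.7251281738281, 23.69844627380371), 71.06697082519531)
```

View pics/w4.png

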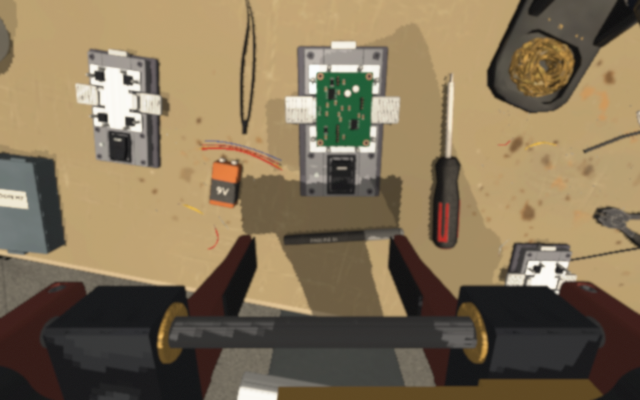

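The board lies raised at (344,109), reading 46.3 mm. Both keys are back up at (299,109) and (388,110), the rocker at (342,174) is off, and the bystanders are untouched. I'm handing the job in.

```bash
python3 -c "
from rig import ticket; print(ticket.hand_in())"
```

```text
the job is handed in; nothing more can be done
None
```

I switched the rocker off, then held both latch keys down until the carrier had come all the way up, and let them go; the board is lying in the raised carrier and the job is handed in at about 11 s, with no verdict returned.

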